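# Mirror the row of ear specula

## Task

The next trainee at the microscope is left-handed: move the four steel ear specula from the white drying rack into the empty black instrument rack in mirrored order, so that the one at the left end of the white rack comes to stand at the right end of the black rack, the second from the left second from the right, and so on. Lower each one upright, tip down, into its hole until its collar rests flat on the rack, without dropping it or tipping it over, and leave all four standing there released.

Things in the scene. Friction and masses are not known exactly. Their poses are not given: they have to be found in the camera images.
- wide_centre (a point): Steel ear speculum (funnel), the widest of the four: an upright-sided round collar, open on top, 48 mm across, 22 mm high, and below it a cone from 15 mm across to 6 mm at the tip, 30 mm below the collar. The cone hangs in the hole, the collar's flat underside rests on the rack. Point: centre of the collar, 11 mm above its underside; z up. Loose, about 70 g.
- stout_centre (a point): Steel ear speculum (funnel), the second widest, and high: an upright-sided round collar, open on top, 41 mm across, 34 mm high, and below it a cone from 15 mm across to 6 mm at the tip, 30 mm below the collar. The cone hangs in the hole, the collar's flat underside rests on the rack. Point: centre of the collar, 17 mm above its underside; z up. Loose, about 80 g.
- tall_centre (a point): Steel ear speculum (funnel), narrow and the highest: an upright-sided round collar, open on top, 32 mm across, 38 mm high, and below it a cone from 15 mm across to 6 mm at the tip, 30 mm below the collar. The cone hangs in the hole, the collar's flat underside rests on the rack. Point: centre of the collar, 19 mm above its underside; z up. Loose, about 60 g.
- slim_centre (a point): Steel ear speculum (funnel), narrow and low, the smallest: an upright-sided round collar, open on top, 32 mm across, 22 mm high, and below it a cone from 15 mm across to 6 mm at the tip, 30 mm below the collar. The cone hangs in the hole, the collar's flat underside rests on the rack. Point: centre of the collar, 11 mm above its underside; z up. Loose, about 40 g.
- block_wide: White block of the drying rack, 60 x 60 x 42 mm, with a hole 22 mm across and 38 mm deep in its top, in which the wide speculum stands at the start. All four blocks look alike; fixed. Origin: centre of its underside; its top is 42 mm above that, 48 mm above the table. y runs along the row.
- block_stout: White block of the drying rack, 60 x 60 x 42 mm, with a hole 22 mm across and 38 mm deep in its top, in which the stout speculum stands at the start. All four blocks look alike; fixed. Origin: centre of its underside; its top is 42 mm above that, 48 mm above the table. y runs along the row.
- block_tall: White block of the drying rack, 60 x 60 x 42 mm, with a hole 22 mm across and 38 mm deep in its top, in which the tall speculum stands at the start. All four blocks look alike; fixed. Origin: centre of its underside; its top is 42 mm above that, 48 mm above the table. y runs along the row.
- block_slim: White block of the drying rack, 60 x 60 x 42 mm, with a hole 22 mm across and 38 mm deep in its top, in which the slim speculum stands at the start. All four blocks look alike; fixed. Origin: centre of its underside; its top is 42 mm above that, 48 mm above the table. y runs along the row.
- drying_rack: White drying rack, fixed: a board 80 x 300 x 6 mm with cheeks 30 mm high at both ends, carrying the four white blocks in a row. Origin: centre of its underside, on the table. y runs along the row, to the left seen from the robot; block centres at y = +105, +35, -35, -105 mm, x = 0. It may stand nearer to or farther from the robot than the black rack.
- black_rack: Black rack, fixed, empty at the start: a board 80 x 300 x 6 mm carrying a bar 60 x 272 x 42 mm with four holes in its top, 22 mm across, 38 mm deep. Its top is 48 mm above the table. Origin: centre of its underside, on the table. y runs along the row, to the left seen from the robot; hole centres at y = +105, +35, -35, -105 mm, x = 0.
Things that resemble listed ones, but are neither listed nor needed, are in the scene too. What is shaped like the part that bears slim_centre but pink is not meant. Leave any turquoise look-alike of the part that bears stout_centre alone.

How it is judged:
At the end, for the whole second after the job is handed in: Each speculum hangs in the black rack at the mirror image of its place in the white rack: within 10 mm of its hole's centre along and across the row, collar resting on the rack (within 4 mm), upright within 0.15 rad, at rest (under 0.02 m/s, 0.3 rad/s), untouched (((y of block_wide in the frame of drying_rack between 0.085 and 0.125 m and y of wide_centre in the frame of black_rack between -0.115 and -0.095 m) or (y of block_wide in the frame of drying_rack between 0.015 and 0.055 m and y of wide_centre in the frame of black_rack between -0.045 and -0.025 m) or (y of block_wide in the frame of drying_rack between -0.055 and -0.015 m and y of wide_centre in the frame of black_rack between 0.025 and 0.045 m) or (y of block_wide in the frame of drying_rack between -0.125 and -0.085 m and y of wide_centre in the frame of black_rack between 0.095 and 0.115 m)) and x of wide_centre in the frame of black_rack between -0.01 and 0.01 m and z of wide_centre in the frame of black_rack between 0.055 and 0.063 m and angle between each of wide_centre, stout_centre, tall_centre, slim_centre's own z axis and vertical below 0.15 rad and linear speed of each of spec_wide, spec_stout, spec_tall, spec_slim below 0.02 m/s and angular speed of each of spec_wide, spec_stout, spec_tall, spec_slim below 0.3 rad/s and contact force between the fingers and spec_wide below 0.05 N and ((y of block_stout in the frame of drying_rack between 0.085 and 0.125 m and y of stout_centre in the frame of black_rack between -0.115 and -0.095 m) or (y of block_stout in the frame of drying_rack between 0.015 and 0.055 m and y of stout_centre in the frame of black_rack between -0.045 and -0.025 m) or (y of block_stout in the frame of drying_rack between -0.055 and -0.015 m and y of stout_centre in the frame of black_rack between 0.025 and 0.045 m) or (y of block_stout in the frame of drying_rack between -0.125 and -0.085 m and y of stout_centre in the frame of black_rack between 0.095 and 0.115 m)) and x of stout_centre in the frame of black_rack between -0.01 and 0.01 m and z of stout_centre in the frame of black_rack between 0.061 and 0.069 m and contact force between the fingers and spec_stout below 0.05 N and ((y of block_tall in the frame of drying_rack between 0.085 and 0.125 m and y of tall_centre in the frame of black_rack between -0.115 and -0.095 m) or (y of block_tall in the frame of drying_rack between 0.015 and 0.055 m and y of tall_centre in the frame of black_rack between -0.045 and -0.025 m) or (y of block_tall in the frame of drying_rack between -0.055 and -0.015 m and y of tall_centre in the frame of black_rack between 0.025 and 0.045 m) or (y of block_tall in the frame of drying_rack between -0.125 and -0.085 m and y of tall_centre in the frame of black_rack between 0.095 and 0.115 m)) and x of tall_centre in the frame of black_rack between -0.01 and 0.01 m and z of tall_centre in the frame of black_rack between 0.063 and 0.071 m and contact force between the fingers and spec_tall below 0.05 N and ((y of block_slim in the frame of drying_rack between 0.085 and 0.125 m and y of slim_centre in the frame of black_rack between -0.115 and -0.095 m) or (y of block_slim in the frame of drying_rack between 0.015 and 0.055 m and y of slim_centre in the frame of black_rack between -0.045 and -0.025 m) or (y of block_slim in the frame of drying_rack between -0.055 and -0.015 m and y of slim_centre in the frame of black_rack between 0.025 and 0.045 m) or (y of block_slim in the frame of drying_rack between -0.125 and -0.085 m and y of slim_centre in the frame of black_rack between 0.095 and 0.115 m)) and x of slim_centre in the frame of black_rack between -0.01 and 0.01 m and z of slim_centre in the frame of black_rack between 0.055 and 0.063 m and contact force between the fingers and spec_slim below 0.05 N).
It fails at once if a speculum is dropped or thrown (free of the fingers and faster than 0.5 m/s: a fall of more than about 13 mm) ((linear speed of spec_wide above 0.5 m/s and contact force between the fingers and spec_wide below 0.02 N) or (linear speed of spec_stout above 0.5 m/s and contact force between the fingers and spec_stout below 0.02 N) or (linear speed of spec_tall above 0.5 m/s and contact force between the fingers and spec_tall below 0.02 N) or (linear speed of spec_slim above 0.5 m/s and contact force between the fingers and spec_slim below 0.02 N)).
It fails at once if a speculum is tipped over (more than 60 degrees from upright) (angle between any of wide_centre, stout_centre, tall_centre, slim_centre's own z axis and vertical above 1.05 rad).
It also fails if it takes over 88 s, if anything falls off the work surface, if the arm or the gripper's body presses on something with over 40 N, if the wrist force passes 120 N, or if a joint passes its speed limit or range.

## Robot

A 7-joint arm with a two-finger parallel gripper is mounted at the origin on the work surface. World frame = base frame: x ahead of the robot, y to its left, z up, the work surface at z = 0. Lengths are in m, angles in rad, forces in N, time in s.
With the tool pointing down it reaches from about 0.4 to 0.85 m from the base axis. Payload 10.4 kg.
Tool frame: the origin (TCP) lies midway between the tips of the shut fingers; the grasp point (between the pads) lies 19 mm behind it; z points along the fingers, y is the line along which they close (so a half turn about z gives the same grasp; the last joint's range is limited). The gripper opens to 87 mm and grips with 3 to 60 N. Pads are 19 mm wide; open, the fingers measure 117 mm over their backs; the gripper's body (75 mm by 190 mm) begins 51 mm behind the grasp point.
Start: joints at [1.235, 0.332, -0.065, 1.46, 0.022, 1.35, -0.088], TCP at [0.192, -0.595, 0.223] pointing down, gripper open.
Joint ranges: [-2.6, 2.6], [-0.5, 2.12], [-1.47, 1.34], [0.16, 2.42], [-1.27, 4.41], [0.06, 2.06], [-2.6, 2.6]. Speed limits (rad/s): [2.22, 2.22, 2.79, 2.79, 3.14, 3.14, 3.14].

## Interface

Orientations are given as a unit quaternion [x, y, z, w].
In Python, from bench import r gives the robot as it stands.
- The arm moves only by the tool carry_out, never from a script. Its argument "steps" is a list that holds one entry, the list of rows, each a list of 6 numbers: the shift along the tool's x, y, z in cm, then the turn, a rotation vector about the tool's x, y, z in rad. In form: [[[dx, dy, dz, wx, wy, wz], ...]]. A call has 1 to 20 rows; each row is the pose to reach, as a shift and turn from the pose commanded when the call began, along the tool's axes at that moment; what a row does not reach only later rows make up. A row lasts 1/12 s, in which the tool goes at most 41.7 mm and 7.16 degrees, less where a joint would pass 70% of its speed; a pose out of reach is approached as far as the arm can. A call with a gripper value outside its range is refused whole. "hand" is the closure, from -1 (fully open) to 1 (shut), set as the call begins (left out, the last holds). The fingers move at their own pace and stop on an object; "squeeze" is the grip in N (left out, the last holds). Time passes only in rows, so rows that repeat a pose let the fingers close. It gives the time, the measured TCP pose, the force, the opening and the grip force at its end, in the units of the state.
- r.read_state(): the state, without advancing time (a new reading comes with each control period).
- r.camera(name): name is "side" or "top"; returns the picture (420x560x3 uint8, red, green, blue); there is no depth.
- r.camera_params(name): a dict with "fx", "fy", "cx", "cy" (pixels), "view" (4x4, takes a point from world to camera coordinates). Camera axes: x right, y up, looking along -z (the intrinsics and any distortion apply to the point x, -y, -z); pixel columns grow to the right and rows downward; lengths in m; the calibration is good to about 2 mm. A picture is of the moment at which its call begins. camera_params takes no time and is no camera call.
- r.close_job(): hands the job in; it is judged then, once.
The state is a dict: "time": time; "joint_positions": joint angles; "joint_vel": joint speeds; "joint_torque": joint torques, N m; "ee_pos": TCP position; "eef_rot": TCP orientation; "ft_force": force on the tool from outside, world axes, zero at the start; "torque": the same for the moment, N m; "width": finger opening in m; "grip_force": force on a finger pad.
Only numpy, scipy, OpenCV 4.12 (cv2) and the standard library are available. Lean on these libraries where they do the work, as an engineer would, in place of code of your own. Each camera call takes 0.05 s, during which the arm holds its last target. There are 200 camera calls.

## Working session

There is one attempt and no reset: what is moved stays moved. The work goes in short steps, Python scripts to look and compute and a tool call to move; the robot and the scene stay as the last step left them, time stands still between calls to the robot, and variables do not carry over. Pictures are saved under pics/ and viewed, at most 14 in all, crops included, and the job is handed in when it is done.

Besides the shell and the picture viewer there is one more tool, called after "Call:" by a JSON object that holds its "fn" and its "kwargs". carry_out: Moves the arm, as the interface text tells. Its arguments: {"type":"object","properties":{"steps":{"type":"array","items":{"type":"array","items":{"type":"array","items":{"type":"number"}}}},"hand":{"type":"number"},"squeeze":{"type":"number"}},"required":["steps"]}

```bash
mkdir -p pics; ls; python3 - <<'E'
from bench import r
import cv2
s=r.read_state();print({k:s[k] for k in('time','ee_pos','eef_rot','width','ft_force')})
for n in('top','side'):
    cv2.imwrite(f'pics/{n}0.png',cv2.cvtColor(r.camera(n),cv2.COLOR_RGB2BGR));print(r.camera_params(n))
E
```

```text
pics
{'time': 0.0, 'ee_pos': array([ 0.19221327, -0.59429636,  0.22173719]), 'eef_rot': array([ 9.87787486e-01,  1.55805533e-01, -1.46545692e-04, -7.05495903e-04]), 'width': 0.08707127815903931, 'ft_force': array([ 0.33392652, -0.0728774 ,  0.25919772])}
{'fx': 520.135545396961, 'fy': 520.135545396961, 'cx': 270.4033807823184, 'cy': 210.1706701397412, 'view': array([[-0.02961606, -0.99865657,  0.04251998, -0.02424822],
       [ 0.99740872, -0.02673528,  0.06679121, -0.50796341],
       [-0.0655647 ,  0.04438789,  0.99686056, -0.89377281],
       [ 0.        ,  0.        ,  0.        ,  1.        ]])}
{'fx': 520.1444607127711, 'fy': 520.1444607127711, 'cx': 286.26746521618674, 'cy': 208.69086063925945, 'view': array([[ 0.9050463 , -0.42524782,  0.00744866, -0.46625826],
       [ 0.32990008,  0.71295777,  0.61875452, -0.19842117],
       [-0.26843459, -0.55754418,  0.78554908, -0.69262351],
       [ 0.        ,  0.        ,  0.        ,  1.        ]])}
```

View pics/top0.png

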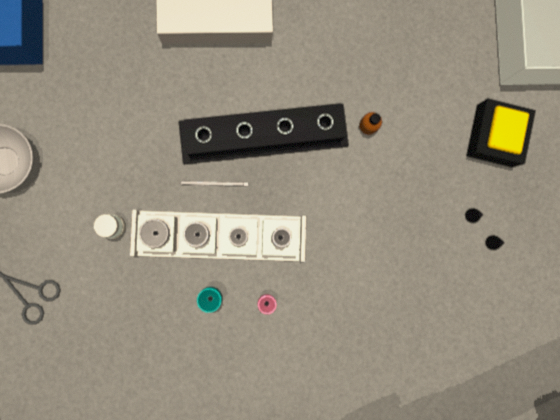

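View pics/side0.png

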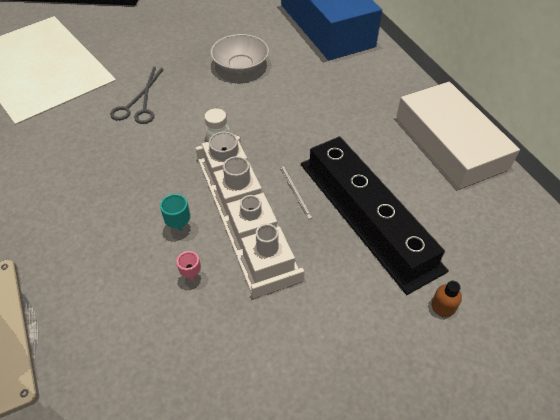

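The top view shows the white rack with, from the left, wide (155,234), stout (196,235), slim (239,237) and tall (282,238). The black holes are at (203,134), (244,130), (285,126) and (325,121). The side view agrees: third is low, fourth is high. The turquoise and pink ones lie nearer the robot and aren't meant.

```bash
cat > h.py <<'E'
import numpy as np, cv2
from bench import r
def ray(n,uv,z):
    p=r.camera_params(n);V=p['view'];R=V[:3,:3];c=-R.T@V[:3,3]
    d=R.T@np.array([(uv[0]-p['cx'])/p['fx'],-(uv[1]-p['cy'])/p['fy'],-1.])
    return c+d*(z-c[2])/d[2]
def proj(n,X):
    p=r.camera_params(n);V=p['view'];q=V[:3,:3]@np.asarray(X)+V[:3,3]
    return np.array([p['cx']-p['fx']*q[0]/q[2],p['cy']+p['fy']*q[1]/q[2]])
E
python3 - <<'E'
from h import *
t=cv2.imread('pics/top0.png');s=cv2.imread('pics/side0.png')
g=cv2.cvtColor(t,cv2.COLOR_BGR2GRAY)
# black holes: bright rings within black bar
print('holes')
for n,im,box in(('top',t,(185,110,340,150)),('side',s,(318,142,430,258))):
    gg=cv2.cvtColor(im,cv2.COLOR_BGR2GRAY);x0,y0,x1,y1=box
    m=np.zeros_like(gg);m[y0:y1,x0:x1]=(gg[y0:y1,x0:x1]>75)*255
    for c in cv2.findContours(m,cv2.RETR_EXTERNAL,cv2.CHAIN_APPROX_NONE)[0]:
        if len(c)>15:
            (e,ax,a)=cv2.fitEllipse(c)
            if max(ax)<30: print(n,np.round(e,1),np.round(ax,1),np.round(ray(n,e,.048),4))
a=cv2.resize(t[200:275,125:315],None,fx=4,fy=4,interpolation=cv2.INTER_CUBIC)
b=cv2.resize(s[125:300,190:310],None,fx=4,fy=4,interpolation=cv2.INTER_CUBIC)
out=np.zeros((600,780,3),np.uint8);out[:300,:760]=a
cv2.imwrite('pics/c1.png',out[:300]);cv2.imwrite('pics/c2.png',cv2.resize(b,(411,600)))
E
```

```text
holes
top [329.7 148.5] [0. 1.] [ 0.6083 -0.1422  0.048 ]
top [203.1 134.1] [16.6 16.8] [0.6377 0.0735 0.048 ]
top [244.  129.7] [16.4 16.9] [0.6438 0.0039 0.048 ]
top [284.6 125.5] [16.3 16.8] [ 0.6498 -0.0659  0.048 ]
top [324.9 121.2] [16.2 16.5] [ 0.6559 -0.1356  0.048 ]
side [414.7 243.6] [14.6 19. ] [ 0.6558 -0.1377  0.048 ]
side [385.6 210.5] [13.2 18. ] [ 0.6499 -0.0679  0.048 ]
side [359.  180.6] [12.7 16.4] [0.6436 0.0016 0.048 ]
side [334.8 153.3] [11.5 15.9] [0.6374 0.071  0.048 ]
```

View pics/c1.png

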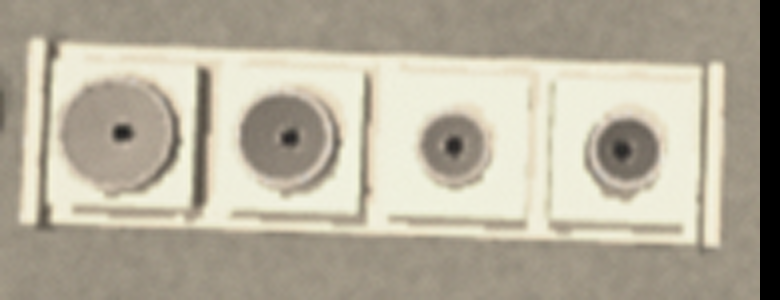

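View pics/c2.png

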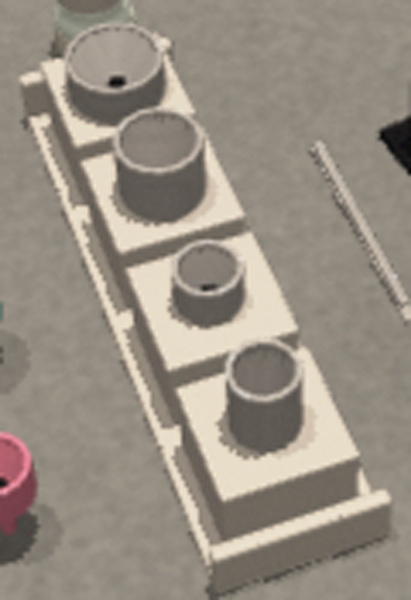

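The crops confirm the order: wide, stout, slim, tall. Rim centres in the first crop are about (120,133), (286,136), (454,145) and (626,149). In the side crop they are about (116,62), (159,140), (208,268) and (264,370).

```bash
python3 - <<'E'
from h import *
t=cv2.imread('pics/top0.png');g=cv2.cvtColor(t,cv2.COLOR_BGR2GRAY)
g=cv2.resize(g[200:275,125:315],None,fx=4,fy=4,interpolation=cv2.INTER_CUBIC)
S={'wide':((120,133),(116,62),.07),'stout':((286,136),(159,140),.082),'slim':((454,145),(208,268),.07),'tall':((626,149),(264,370),.086)}
for n,(c,b,z) in S.items():
    m=((g<165)*255).astype('uint8');m=cv2.morphologyEx(m,cv2.MORPH_OPEN,np.ones((9,9)))
    best=[k for k in cv2.findContours(m,cv2.RETR_EXTERNAL,cv2.CHAIN_APPROX_NONE)[0] if cv2.pointPolygonTest(k,c,False)>0]
    e=cv2.fitEllipse(best[0]) if best else (c,(0,0),0)
    f=lambda q:((q[0]+.5)/4-.5+125,(q[1]+.5)/4-.5+200)
    print(n,np.round(e[0]),np.round(e[1]),'mask',np.round(ray('top',f(e[0]),z),4),'eye',np.round(ray('top',f(c),z),4),'side',np.round(ray('side',(190+b[0]/3.425,125+b[1]/3.425),z),4))
E
```

```text
wide [380. 150.] [337. 972.] mask [0.4618 0.0485 0.07  ] eye [0.4716 0.1537 0.07  ] side [0.4722 0.1489 0.07  ]
stout [380. 150.] [337. 972.] mask [0.4616 0.0479 0.082 ] eye [0.4681 0.0853 0.082 ] side [0.4686 0.0827 0.082 ]
slim [380. 150.] [337. 972.] mask [0.4618 0.0485 0.07  ] eye [0.4628 0.018  0.07  ] side [0.4633 0.0145 0.07  ]
tall [380. 150.] [337. 972.] mask [0.4616 0.0476 0.086 ] eye [ 0.4589 -0.0516  0.086 ] side [ 0.459  -0.0558  0.086 ]
```

Call:
{"fn": "carry_out", "kwargs": {"steps": [[[10, -10, 0, 0, 0, -0.3], [42, -43.2, 6.2, 0, 0, -1.258], [42, -43.2, 6.2, 0, 0, -1.258], [42, -43.2, 6.2, 0, 0, -1.258], [42, -43.2, 6.2, 0, 0, -1.258], [42, -43.2, 6.2, 0, 0, -1.258], [42, -43.2, 6.2, 0, 0, -1.258], [42, -43.2, 6.2, 0, 0, -1.258], [42, -43.2, 6.2, 0, 0, -1.258], [42, -43.2, 6.2, 0, 0, -1.258], [42, -43.2, 6.2, 0, 0, -1.258], [42, -43.2, 6.2, 0, 0, -1.258], [42, -43.2, 6.2, 0, 0, -1.258], [42, -43.2, 6.2, 0, 0, -1.258], [42, -43.2, 6.2, 0, 0, -1.258], [42, -43.2, 6.2, 0, 0, -1.258], [42, -43.2, 6.2, 0, 0, -1.258], [42, -43.2, 6.2, 0, 0, -1.258], [42, -43.2, 6.2, 0, 0, -1.258], [42, -43.2, 6.2, 0, 0, -1.258]]], "hand": -1, "squeeze": 15}}

```text
time: 1.77
ee_pos: [0.4587, -0.0557, 0.1606]
eef_rot: [0.708, 0.706, -0.0, 0.0]
ft_force: [-0.5, -0.5, -0.5]
width: 0.0871
grip_force: 0.0
```

Call:
{"fn": "carry_out", "kwargs": {"steps": [[[0.2, 0, 3, 0, 0, 0], [0.2, 0, 6, 0, 0, 0], [0.2, 0, 8.5, 0, 0, 0], [0.2, 0, 10, 0, 0, 0], [0.2, 0, 10.7, 0, 0, 0], [0.2, 0, 10.9, 0, 0, 0], [0.2, 0, 10.9, 0, 0, 0], [0.2, 0, 10.9, 0, 0, 0]]]}}

```text
time: 2.43
ee_pos: [0.4597, -0.0527, 0.0526]
eef_rot: [0.707, 0.707, 0.0, 0.001]
ft_force: [0.0, -0.2, -0.1]
width: 0.0873
grip_force: 0.0
```

```bash
python3 - <<'E'
from h import *
for n in('top','side'):
    im=r.camera(n)[:,:,::-1]
    e=r.read_state()['ee_pos'];u,v=proj(n,e).astype(int);print(n,u,v,e)
    cv2.imwrite(f'pics/g_{n}.png',cv2.resize(im[max(v-70,0):v+70,u-90:u+90],None,fx=4,fy=4))
E
```

```text
top 280 236 [ 0.4598846  -0.05267253  0.0526989 ]
side 267 244 [ 0.45982945 -0.05267648  0.0526295 ]
```

View pics/g_side.png

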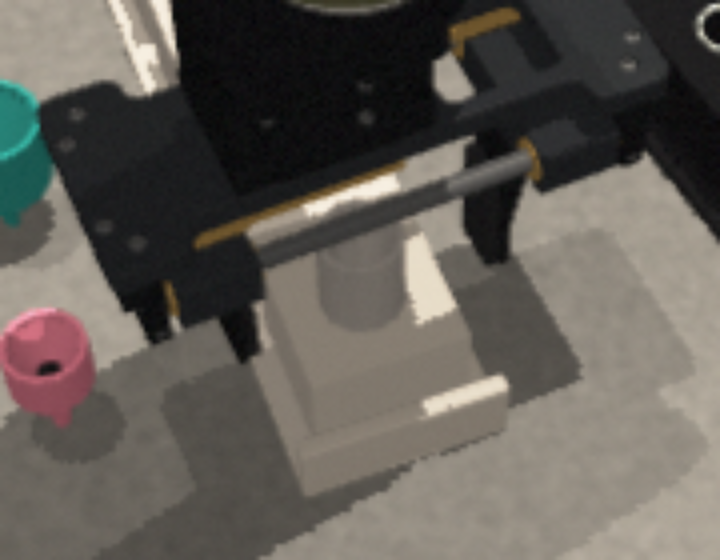

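The side crop shows the fingers straddling the tall speculum. The tips are at about (245,355) and (492,260), and their midpoint lies on the collar near (365,310), so the alignment is good.

Call:
{"fn": "carry_out", "kwargs": {"steps": [[[0, 0, 0, 0, 0, 0], [0, 0, 0, 0, 0, 0], [0, 0, 0, 0, 0, 0], [0, 0, 0, 0, 0, 0], [0, 0, 0, 0, 0, 0], [0, 0, 0, 0, 0, 0], [0, 0, 0, 0, 0, 0], [0, 0, 0, 0, 0, 0], [0, 0, 0, 0, 0, 0], [0, 0, 0, 0, 0, 0]]], "hand": 1, "squeeze": 20}}

```text
time: 3.37
ee_pos: [0.459, -0.0524, 0.0515]
eef_rot: [0.707, 0.707, -0.0, 0.0]
ft_force: [0.2, -0.5, 0.2]
width: 0.0316
grip_force: 20.0
```

Call:
{"fn": "carry_out", "kwargs": {"steps": [[[0, 0, -0.5, 0, 0, 0], [0, 0, -2, 0, 0, 0], [0, 0, -4, 0, 0, 0], [0, 0, -6, 0, 0, 0], [0, 0, -7.5, 0, 0, 0], [0.6, 0.9, -8, 0, 0, 0], [1.8, 2.6, -8, 0, 0, 0], [3.2, 4.5, -8, 0, 0, 0], [4.8, 6.8, -8, 0, 0, 0], [6.4, 9, -8, 0, 0, 0], [8, 11.3, -8, 0, 0, 0], [9.5, 13.5, -8, 0, 0, 0], [10.8, 15.4, -8, 0, 0, 0], [11.8, 16.8, -8, 0, 0, 0], [12.4, 17.6, -8, 0, 0, 0], [12.6, 17.9, -8, 0, 0, 0], [12.6, 17.9, -8, 0, 0, 0], [12.6, 17.9, -8, 0, 0, 0]]]}}

```text
time: 4.87
ee_pos: [0.6376, 0.0731, 0.1313]
eef_rot: [0.707, 0.707, -0.0, -0.0]
ft_force: [0.5, -0.6, -0.2]
width: 0.0315
grip_force: 20.0
```

```bash
python3 - <<'E'
from h import *
im=r.camera('side')[:,:,::-1];print(r.read_state()['ee_pos'])
print(proj('side',[.6376,.0723,.048]))
cv2.imwrite('pics/p1.png',cv2.resize(im[60:220,250:450],None,fx=3.7,fy=3.7))
E
```

```text
[0.63754415 0.07270789 0.13145736]
[334.5435805  152.75481462]
```

View pics/p1.png

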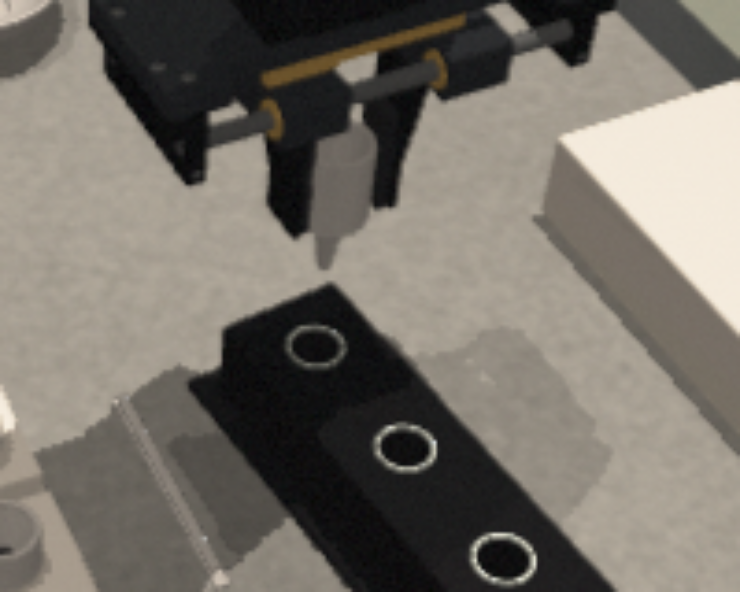

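The tall speculum hangs upright above hole 1, with its tip at crop (325,268), about (337.8,132.4) in the full picture. I'll check that against the hole.

```bash
python3 - <<'E'
from h import *
print(ray('side',(250+325/3.7,60+268/3.7),.0985), ray('side',(250+316/3.7,60+347/3.7),.048))
E
```

```text
[0.63644666 0.06774059 0.0985    ] [0.63776658 0.06960296 0.048     ]
```

Call:
{"fn": "carry_out", "kwargs": {"steps": [[[0.1, 0, 1, 0, 0, 0], [0.2, 0, 2.5, 0, 0, 0], [0.2, 0, 4, 0, 0, 0], [0.2, 0, 5.5, 0, 0, 0], [0.2, 0, 6.6, 0, 0, 0], [0.2, 0, 7.3, 0, 0, 0], [0.2, 0, 7.7, 0, 0, 0], [0.2, 0, 7.9, 0, 0, 0], [0.2, 0, 7.9, 0, 0, 0], [0.2, 0, 7.9, 0, 0, 0]]]}}

```text
time: 5.75
ee_pos: [0.6384, 0.0757, 0.0531]
eef_rot: [0.707, 0.707, 0.0, 0.0]
ft_force: [1.3, -0.2, 0.1]
width: 0.0317
grip_force: 20.0
```

Call:
{"fn": "carry_out", "kwargs": {"steps": [[[0, 0, 0.1, 0, 0, 0], [0, 0, 0.1, 0, 0, 0], [0, 0, 0.1, 0, 0, 0], [0, 0, 0.1, 0, 0, 0]]]}}

```text
time: 6.08
ee_pos: [0.6382, 0.0756, 0.0518]
eef_rot: [0.707, 0.707, 0.0, 0.0]
ft_force: [0.1, 0.2, -0.6]
width: 0.0319
grip_force: 20.0
```

Call:
{"fn": "carry_out", "kwargs": {"steps": [[[0, 0, 0, 0, 0, 0], [0, 0, 0, 0, 0, 0], [0, 0, 0, 0, 0, 0], [0, 0, 0, 0, 0, 0], [0, 0, 0, 0, 0, 0], [0, 0, 0, 0, 0, 0], [0, 0, 0, 0, 0, 0], [0, 0, 0, 0, 0, 0]]], "hand": -1}}

```text
time: 6.75
ee_pos: [0.6381, 0.0756, 0.0516]
eef_rot: [0.707, 0.707, 0.0, 0.0]
ft_force: [-0.0, 0.3, -0.5]
width: 0.0771
grip_force: 0.0
```

Call:
{"fn": "carry_out", "kwargs": {"steps": [[[0, 0, -1, 0, 0, 0], [0, 0, -3, 0, 0, 0], [0, 0, -5.5, 0, 0, 0], [-0.3, -1, -6, 0, 0, 0], [-1.1, -3.5, -6, 0, 0, 0], [-2.2, -6.5, -6, 0, 0, 0], [-3.2, -9.5, -6, 0, 0, 0], [-4.3, -12.5, -6, 0, 0, 0], [-5.2, -15.5, -6, 0, 0, 0], [-5.7, -17, -6, 0, 0, 0], [-5.9, -17.5, -6, 0, 0, 0], [-5.9, -17.5, -6, 0, 0, 0], [-5.9, -17.5, -4.5, 0, 0, 0], [-5.9, -17.5, -2.5, 0, 0, 0], [-5.9, -17.5, -1, 0, 0, 0], [-5.9, -17.5, -0.2, 0, 0, 0], [-5.9, -17.5, 0, 0, 0, 0], [-5.9, -17.5, 0.1, 0, 0, 0], [-5.9, -17.5, 0.1, 0, 0, 0], [-5.9, -17.5, 0.1, 0, 0, 0]]]}}

```text
time: 8.42
ee_pos: [0.4638, 0.0168, 0.0513]
eef_rot: [0.707, 0.707, 0.0, 0.0]
ft_force: [-0.1, -0.0, -0.3]
width: 0.087
grip_force: 0.0
```

Call:
{"fn": "carry_out", "kwargs": {"steps": [[[0, 0, 0, 0, 0, 0], [0, 0, 0, 0, 0, 0], [0, 0, 0, 0, 0, 0], [0, 0, 0, 0, 0, 0], [0, 0, 0, 0, 0, 0], [0, 0, 0, 0, 0, 0], [0, 0, 0, 0, 0, 0], [0, 0, 0, 0, 0, 0], [0, 0, 0, 0, 0, 0], [0, 0, 0, 0, 0, 0]]], "hand": 1}}

```text
time: 9.25
ee_pos: [0.463, 0.0166, 0.0505]
eef_rot: [0.707, 0.707, -0.0, 0.0]
ft_force: [-0.7, 0.7, 0.7]
width: 0.0315
grip_force: 20.0
```

Call:
{"fn": "carry_out", "kwargs": {"steps": [[[0, 0, -0.5, 0, 0, 0], [0, 0, -2, 0, 0, 0], [0, 0, -4, 0, 0, 0], [0, 0, -6, 0, 0, 0], [0, 0, -7.5, 0, 0, 0], [0, 0.9, -8, 0, 0, 0], [-0.2, 2.6, -8, 0, 0, 0], [-0.3, 4.5, -8, 0, 0, 0], [-0.5, 6.8, -8, 0, 0, 0], [-0.7, 9, -8, 0, 0, 0], [-0.9, 11.3, -8, 0, 0, 0], [-1.1, 13.5, -8, 0, 0, 0], [-1.2, 15.4, -8, 0, 0, 0], [-1.3, 16.9, -8, 0, 0, 0], [-1.3, 17.8, -8, 0, 0, 0], [-1.3, 18.1, -8, 0, 0, 0], [-1.3, 18.1, -8, 0, 0, 0], [-1.3, 18.1, -8, 0, 0, 0], [-1.3, 18.1, -8, 0, 0, 0]]]}}

```text
time: 10.83
ee_pos: [0.6435, 0.0036, 0.1308]
eef_rot: [0.707, 0.707, -0.0, 0.0]
ft_force: [0.8, 0.3, -0.4]
width: 0.0314
grip_force: 20.0
```

```bash
python3 - <<'E'
from h import *
im=r.camera('side')[:,:,::-1];print(r.read_state()['ee_pos'])
cv2.imwrite('pics/p2.png',cv2.resize(im[60:220,260:460],None,fx=3.7,fy=3.7))
E
```

```text
[0.64351155 0.00357304 0.13079037]
```

View pics/p2.png

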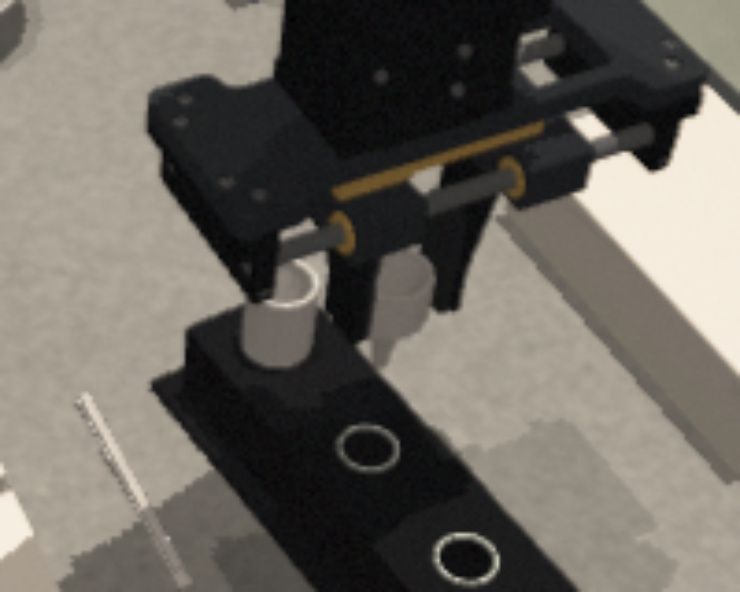

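The tall speculum stands in hole 1. The slim tip is at crop (380,366), with hole 2 at (368,447).

```bash
python3 - <<'E'
from h import *
f=lambda a,b,z:ray('side',(260+(a+.5)/3.7-.5,60+(b+.5)/3.7-.5),z)
print(f(380,366,.0985),f(368,447,.048),f(279,350,.048))
E
```

```text
[0.64281156 0.00204244 0.0985    ] [0.64386256 0.00184462 0.048     ] [0.63672327 0.06895113 0.048     ]
```

Aligned to within 1 mm. I'll lower and release it.

Call:
{"fn": "carry_out", "kwargs": {"steps": [[[0, 0, 1, 0, 0, 0], [0, 0, 2.5, 0, 0, 0], [0, 0, 4, 0, 0, 0], [0, 0, 5.5, 0, 0, 0], [0, 0, 6.6, 0, 0, 0], [0, 0, 7.3, 0, 0, 0], [0, 0, 7.7, 0, 0, 0], [0, 0, 7.9, 0, 0, 0], [0, 0, 8, 0, 0, 0], [0, 0, 8, 0, 0, 0], [0, 0, 8, 0, 0, 0], [0, 0, 8, 0, 0, 0]]]}}

```text
time: 11.88
ee_pos: [0.6444, 0.0036, 0.0511]
eef_rot: [0.707, 0.707, 0.0, 0.0]
ft_force: [-0.1, -0.2, 0.0]
width: 0.0316
grip_force: 20.0
```

Call:
{"fn": "carry_out", "kwargs": {"steps": [[[0, 0, 0, 0, 0, 0], [0, 0, 0, 0, 0, 0], [0, 0, 0, 0, 0, 0], [0, 0, 0, 0, 0, 0], [0, 0, 0, 0, 0, 0], [0, 0, 0, 0, 0, 0], [0, 0, 0, 0, 0, 0], [0, 0, 0, 0, 0, 0]]], "hand": -1}}

```text
time: 12.55
ee_pos: [0.6441, 0.0036, 0.0506]
eef_rot: [0.707, 0.707, 0.0, 0.0]
ft_force: [0.1, -0.7, -0.3]
width: 0.0767
grip_force: 0.0
```

Call:
{"fn": "carry_out", "kwargs": {"steps": [[[0, 0, -1, 0, 0, 0], [0, 0, -3, 0, 0, 0], [0, 0, -5.5, 0, 0, 0], [0.4, -1, -6.2, 0, 0, 0], [1.5, -3.5, -6.2, 0, 0, 0], [3, -6.5, -6.2, 0, 0, 0], [4.4, -9.5, -6.2, 0, 0, 0], [5.8, -12.5, -6.2, 0, 0, 0], [7.1, -15.5, -6.2, 0, 0, 0], [7.9, -17.1, -6.2, 0, 0, 0], [8.1, -17.6, -6.2, 0, 0, 0], [8.1, -17.6, -6, 0, 0, 0], [8.1, -17.6, -4.5, 0, 0, 0], [8.1, -17.6, -2.5, 0, 0, 0], [8.1, -17.6, -1, 0, 0, 0], [8.1, -17.6, -0.2, 0, 0, 0], [8.1, -17.6, 0, 0, 0, 0], [8.1, -17.6, 0, 0, 0, 0], [8.1, -17.6, 0, 0, 0, 0], [8.1, -17.6, 0, 0, 0, 0]]]}}

```text
time: 14.22
ee_pos: [0.4689, 0.0847, 0.0514]
eef_rot: [0.707, 0.707, 0.001, 0.0]
ft_force: [0.2, -0.7, 0.2]
width: 0.087
grip_force: 0.0
```

Call:
{"fn": "carry_out", "kwargs": {"steps": [[[0, 0, 0, 0, 0, 0], [0, 0, 0, 0, 0, 0], [0, 0, 0, 0, 0, 0], [0, 0, 0, 0, 0, 0], [0, 0, 0, 0, 0, 0], [0, 0, 0, 0, 0, 0], [0, 0, 0, 0, 0, 0], [0, 0, 0, 0, 0, 0], [0, 0, 0, 0, 0, 0], [0, 0, 0, 0, 0, 0]]], "hand": 1}}

```text
time: 15.05
ee_pos: [0.468, 0.0846, 0.0505]
eef_rot: [0.707, 0.707, -0.0, 0.0]
ft_force: [-0.4, 0.5, -0.2]
width: 0.0396
grip_force: 20.0
```

Call:
{"fn": "carry_out", "kwargs": {"steps": [[[0, 0, -0.5, 0, 0, 0], [0, 0, -2, 0, 0, 0], [0, 0, -4, 0, 0, 0], [0, 0, -6, 0, 0, 0], [0, 0, -7.5, 0, 0, 0], [-0.7, 0.9, -8, 0, 0, 0], [-2.1, 2.6, -8, 0, 0, 0], [-3.7, 4.5, -8, 0, 0, 0], [-5.6, 6.8, -8, 0, 0, 0], [-7.5, 9, -8, 0, 0, 0], [-9.4, 11.3, -8, 0, 0, 0], [-11.2, 13.5, -8, 0, 0, 0], [-12.8, 15.4, -8, 0, 0, 0], [-14, 16.9, -8, 0, 0, 0], [-14.8, 17.8, -8, 0, 0, 0], [-15.1, 18.2, -8, 0, 0, 0], [-15.1, 18.2, -8, 0, 0, 0], [-15.1, 18.2, -8, 0, 0, 0], [-15.1, 18.2, -8, 0, 0, 0]]]}}

```text
time: 16.63
ee_pos: [0.6495, -0.0656, 0.1304]
eef_rot: [0.707, 0.707, -0.0, -0.0]
ft_force: [-0.4, 0.0, -0.6]
width: 0.0399
grip_force: 20.0
```

```bash
python3 - <<'E'
from h import *
im=r.camera('side')[:,:,::-1];print(r.read_state()['ee_pos'])
cv2.imwrite('pics/p3.png',cv2.resize(im[90:250,290:490],None,fx=3.7,fy=3.7))
E
```

```text
[ 0.64957264 -0.065572    0.13061435]
```

View pics/p3.png

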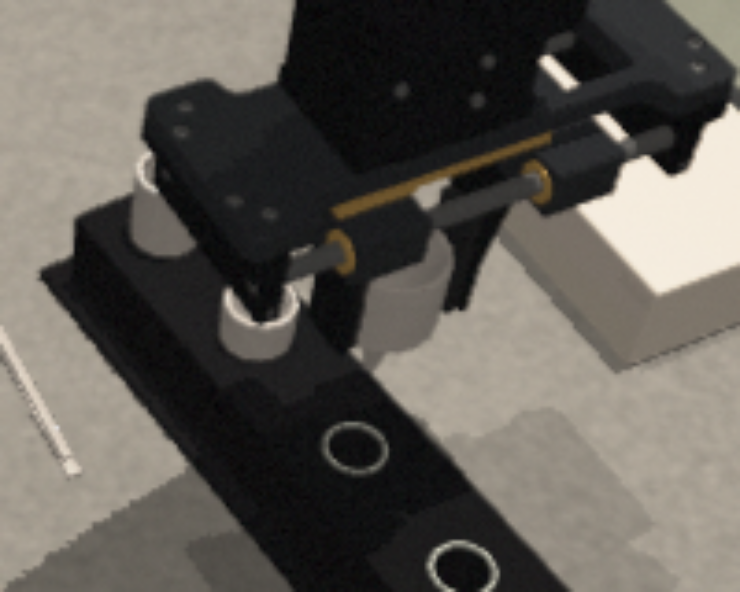

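Tall and slim stand well. The stout tip is at crop (369,369), and hole 3 is at (355,448).

```bash
python3 - <<'E'
from h import *
f=lambda a,b,z:ray('side',(290+(a+.5)/3.7-.5,90+(b+.5)/3.7-.5),z)
print(f(369,369,.0985),f(355,448,.048),f(258,340,.048))
E
```

```text
[ 0.64720016 -0.06749519  0.0985    ] [ 0.64962896 -0.06826861  0.048     ] [ 6.43100795e-01 -3.22450883e-04  4.80000000e-02]
```

Call:
{"fn": "carry_out", "kwargs": {"steps": [[[0, 0, 1, 0, 0, 0], [0, 0, 2.5, 0, 0, 0], [0, 0.1, 4, 0, 0, 0], [0, 0.1, 5.5, 0, 0, 0], [0, 0.1, 6.6, 0, 0, 0], [0, 0.1, 7.3, 0, 0, 0], [0, 0.1, 7.7, 0, 0, 0], [0, 0.1, 7.9, 0, 0, 0], [0, 0.1, 8, 0, 0, 0], [0, 0.1, 8, 0, 0, 0], [0, 0.1, 8, 0, 0, 0], [0, 0.1, 8, 0, 0, 0]]]}}

```text
time: 17.68
ee_pos: [0.6514, -0.0665, 0.0511]
eef_rot: [0.707, 0.707, 0.0, 0.0]
ft_force: [-0.3, 0.7, -1.0]
width: 0.0397
grip_force: 20.0
```

Call:
{"fn": "carry_out", "kwargs": {"steps": [[[0, 0, 0, 0, 0, 0], [0, 0, 0, 0, 0, 0], [0, 0, 0, 0, 0, 0], [0, 0, 0, 0, 0, 0], [0, 0, 0, 0, 0, 0], [0, 0, 0, 0, 0, 0], [0, 0, 0, 0, 0, 0], [0, 0, 0, 0, 0, 0]]], "hand": -1}}

```text
time: 18.35
ee_pos: [0.651, -0.0664, 0.0505]
eef_rot: [0.707, 0.707, -0.0, 0.0]
ft_force: [0.2, 0.3, 0.1]
width: 0.0832
grip_force: 0.0
```

Call:
{"fn": "carry_out", "kwargs": {"steps": [[[0, 0, -1, 0, 0, 0], [0, 0, -3, 0, 0, 0], [0, 0, -5.5, 0, 0, 0], [0, 0, -6.5, 0, 0, 0], [2, -2, -6.5, 0, 0, 0], [4.6, -4, -6.5, 0, 0, 0], [7.2, -6.2, -6.5, 0, 0, 0], [10, -8.4, -6.5, 0, 0, 0], [13, -10.8, -6.5, 0, 0, 0], [16, -13.2, -6.5, 0, 0, 0], [19, -15.6, -6.5, 0, 0, 0], [21, -17.2, -6.5, 0, 0, 0], [21.8, -17.9, -6.5, 0, 0, 0], [21.8, -17.9, -6.5, 0, 0, 0], [21.8, -17.9, -4.5, 0, 0, 0], [21.8, -17.9, -2.5, 0, 0, 0], [21.8, -17.9, -1, 0, 0, 0], [21.8, -17.9, -0.2, 0, 0, 0], [21.8, -17.9, 0, 0, 0, 0], [21.8, -17.9, 0, 0, 0, 0]]]}}

```text
time: 20.02
ee_pos: [0.4725, 0.151, 0.0504]
eef_rot: [0.707, 0.707, -0.0, -0.0]
ft_force: [-0.8, 0.4, 0.2]
width: 0.0868
grip_force: 0.0
```

Call:
{"fn": "carry_out", "kwargs": {"steps": [[[0, 0, 0, 0, 0, 0], [0, 0, 0, 0, 0, 0], [0, 0, 0, 0, 0, 0], [0, 0, 0, 0, 0, 0], [0, 0, 0, 0, 0, 0], [0, 0, 0, 0, 0, 0], [0, 0, 0, 0, 0, 0], [0, 0, 0, 0, 0, 0], [0, 0, 0, 0, 0, 0], [0, 0, 0, 0, 0, 0]]], "hand": 1}}

```text
time: 20.85
ee_pos: [0.4721, 0.1516, 0.0506]
eef_rot: [0.707, 0.707, 0.0, 0.0]
ft_force: [-0.2, 0.1, 2.7]
width: 0.0475
grip_force: 20.0
```

Call:
{"fn": "carry_out", "kwargs": {"steps": [[[0, 0, -0.5, 0, 0, 0], [0, 0, -2, 0, 0, 0], [0, 0, -4.5, 0, 0, 0], [0, 0, -7, 0, 0, 0], [0, 0, -8.5, 0, 0, 0], [-0.9, 0.6, -8.5, 0, 0, 0], [-2.7, 1.7, -8.5, 0, 0, 0], [-5, 3.2, -8.5, 0, 0, 0], [-7.6, 4.9, -8.5, 0, 0, 0], [-10.4, 6.6, -8.5, 0, 0, 0], [-13.2, 8.4, -8.5, 0, 0, 0], [-16, 10.2, -8.5, 0, 0, 0], [-18.8, 12, -8.5, 0, 0, 0], [-21.4, 13.7, -8.5, 0, 0, 0], [-23.8, 15.2, -8.5, 0, 0, 0], [-25.8, 16.5, -8.5, 0, 0, 0], [-27.4, 17.5, -8.5, 0, 0, 0], [-28.4, 18.1, -8.5, 0, 0, 0], [-28.8, 18.4, -8.5, 0, 0, 0], [-28.8, 18.4, -8.5, 0, 0, 0]]]}}

```text
time: 22.52
ee_pos: [0.6559, -0.1371, 0.1347]
eef_rot: [0.707, 0.707, -0.0, -0.0]
ft_force: [1.2, 0.6, -1.3]
width: 0.0478
grip_force: 20.0
```

```bash
python3 - <<'E'
from h import *
r.camera('side');r.camera('side')
im=r.camera('side')[:,:,::-1];print(r.read_state()['ee_pos'])
cv2.imwrite('pics/p4.png',cv2.resize(im[120:280,310:510],None,fx=3.7,fy=3.7))
E
```

```text
[ 0.65571741 -0.13478521  0.1355902 ]
```

View pics/p4.png

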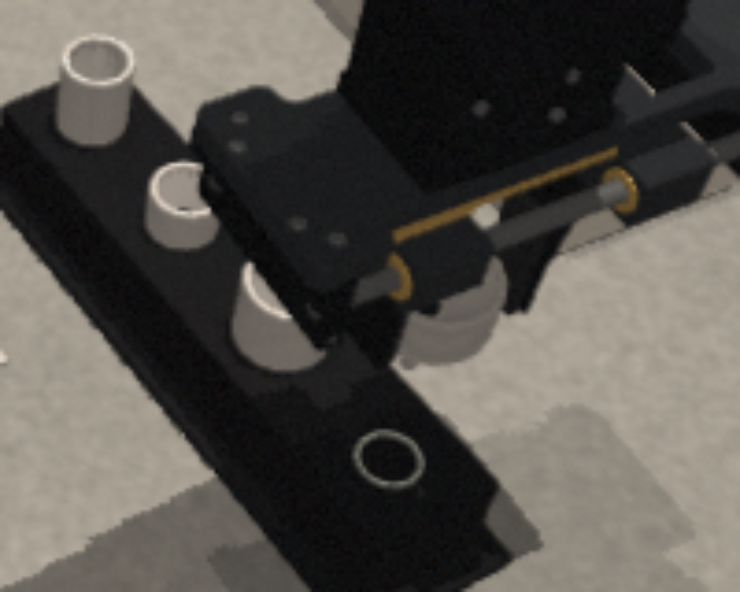

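Tall, slim and stout stand in holes 1 to 3. The wide speculum's tip shows at crop (408,362), left of its collar near (450,320), so it may be tilted in the grip. I'll compare it with the expected projection.

```bash
python3 - <<'E'
from h import *
c=lambda X:np.round((proj('side',X)-[310,120]+.5)*3.7-.5)
e=np.array([.6557,-.1365,0])
for n,z in(('rim',.155),('under',.133),('tip',.103)): print(n,c(e+[0,0,z]),[c(e+[0,dy,z]).tolist() for dy in(-.024,.024)])
im=r.camera('side')[:,:,::-1];print(r.read_state()['ee_pos'],r.read_state()['width'])
cv2.imwrite('pics/p5.png',cv2.convertScaleAbs(cv2.resize(im[180:230,405:460],None,fx=11,fy=11,interpolation=cv2.INTER_CUBIC),alpha=1.5))
E
```

```text
rim [448. 282.] [[489.0, 331.0], [409.0, 235.0]]
under [434. 321.] [[474.0, 370.0], [396.0, 275.0]]
tip [417. 372.] [[454.0, 420.0], [380.0, 326.0]]
[ 0.65575276 -0.13486087  0.13573766] 0.04788231599739095
```

View pics/p5.png

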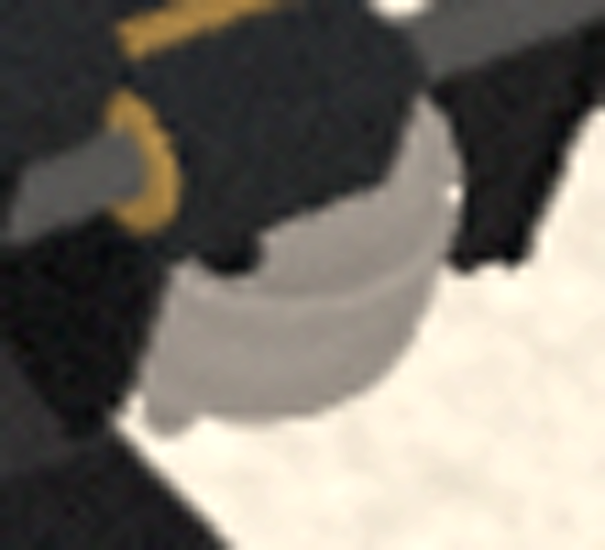

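The wide speculum is tilted about 0.1 rad about the closing axis, with its tip about 4 mm towards +y. I'll tilt the tool back by 0.1 and lower it partway, keeping the tip above the hole, then look again.

Call:
{"fn": "carry_out", "kwargs": {"steps": [[[-0.1, 0, 0, 0, -0.03, 0], [-0.1, 0, 0, 0, -0.07, 0], [-0.1, 0, 0.5, 0, -0.1, 0], [-0.1, 0, 1.5, 0, -0.1, 0], [-0.1, 0, 2.5, 0, -0.1, 0], [-0.1, 0, 3.2, 0, -0.1, 0], [-0.1, 0, 3.5, 0, -0.1, 0], [-0.1, 0, 3.5, 0, -0.1, 0], [-0.1, 0, 3.5, 0, -0.1, 0], [-0.1, 0, 3.5, 0, -0.1, 0]]]}}

```text
time: 23.55
ee_pos: [0.6563, -0.1377, 0.101]
eef_rot: [0.706, 0.706, -0.035, 0.036]
ft_force: [-0.1, -0.1, -0.0]
width: 0.0475
grip_force: 20.0
```

```bash
python3 - <<'E'
from h import *
im=r.camera('side')[:,:,::-1];s=r.read_state();e=s['ee_pos'];print(e,s['eef_rot'])
c=lambda X:np.round((proj('side',X)-[370,190]+.5)*6-.5)
b=np.array([.6557,e[1],e[2]])
for n,z in(('rim',.0195),('under',-.0025),('tip',-.0325)): print(n,c(b+[0,0,z]),[c(b+[0,dy,z]).tolist() for dy in(-.024,.024)])
cv2.imwrite('pics/p6.png',cv2.convertScaleAbs(cv2.resize(im[190:280,370:480],None,fx=6,fy=6,interpolation=cv2.INTER_CUBIC),alpha=1.5))
E
```

```text
[ 0.65633494 -0.13767607  0.10106162] [ 0.70638796  0.70605649 -0.035069    0.03564329]
rim [336. 140.] [[398.0, 219.0], [275.0, 64.0]]
under [315. 199.] [[376.0, 277.0], [256.0, 124.0]]
tip [288. 275.] [[346.0, 351.0], [231.0, 201.0]]
```

View pics/p6.png

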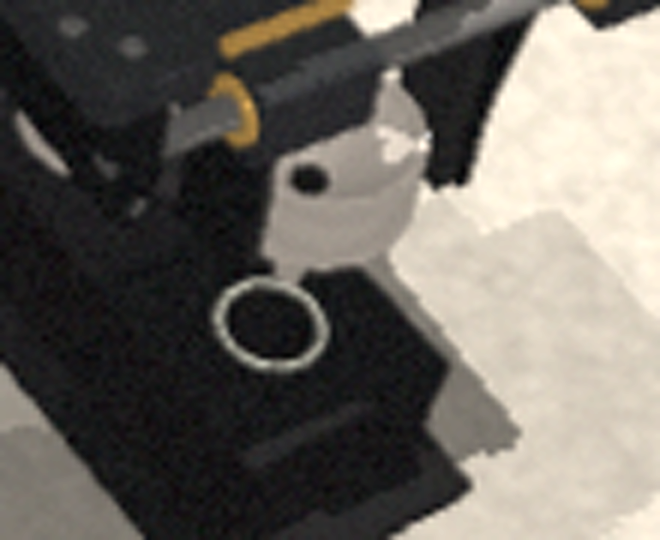

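The wide speculum now hangs upright: its tip is at (288,278), where (288,275) was expected. It projects down to about (270,330), and the hole is at (271,324). I'll lower it.

Call:
{"fn": "carry_out", "kwargs": {"steps": [[[0, 0, 0.8, 0, 0, 0], [0, 0, 1.8, 0, 0, 0], [0, 0, 2.8, 0, 0, 0], [0, 0, 3.6, 0, 0, 0], [0, 0, 4.2, 0, 0, 0], [0, 0, 4.6, 0, 0, 0], [0, 0, 4.8, 0, 0, 0], [0, 0, 4.8, 0, 0, 0], [0, 0, 4.8, 0, 0, 0], [0, 0, 4.8, 0, 0, 0]]]}}

```text
time: 24.43
ee_pos: [0.6564, -0.142, 0.0531]
eef_rot: [0.706, 0.706, -0.035, 0.036]
ft_force: [0.1, 0.2, -0.3]
width: 0.0478
grip_force: 20.0
```

Call:
{"fn": "carry_out", "kwargs": {"steps": [[[0.2, 0, 0, 0, 0, 0], [0.4, 0, 0, 0, 0, 0], [0.45, 0, 0, 0, 0, 0], [0.45, 0, 0.1, 0, 0, 0], [0.45, 0, 0.1, 0, 0, 0], [0.45, 0, 0.1, 0, 0, 0], [0.45, 0, 0.1, 0, 0, 0]]]}}

```text
time: 25.02
ee_pos: [0.6565, -0.1378, 0.0521]
eef_rot: [0.706, 0.706, -0.035, 0.036]
ft_force: [-1.5, -1.5, 5.1]
width: 0.0474
grip_force: 20.0
```

Call:
{"fn": "carry_out", "kwargs": {"steps": [[[0, 0, 0, 0, 0, 0], [0, 0, 0, 0, 0, 0], [0, 0, 0, 0, 0, 0], [0, 0, 0, 0, 0, 0], [0, 0, 0, 0, 0, 0], [0, 0, 0, 0, 0, 0], [0, 0, 0, 0, 0, 0], [0, 0, 0, 0, 0, 0], [0, 0, 0, 0, 0, 0]]], "hand": -1}}

```text
time: 25.77
ee_pos: [0.656, -0.1378, 0.0513]
eef_rot: [0.706, 0.706, -0.035, 0.035]
ft_force: [0.4, -0.7, -0.4]
width: 0.0862
grip_force: 0.0
```

Call:
{"fn": "carry_out", "kwargs": {"steps": [[[0, 0, -1, 0, 0, 0], [0, 0, -3, 0, 0, 0], [0, 0, -5.5, 0, 0, 0], [0, 0, -8, 0, 0, 0], [0, 0, -11, 0, 0, 0], [-3, -2, -12, 0, 0, 0], [-6, -4, -12, 0, 0, 0], [-9, -7, -12, 0, 0, 0], [-12, -10, -12, 0, 0, 0], [-15, -13, -12, 0, 0, 0], [-18, -15, -12, 0, 0, 0], [-20, -16, -12, 0, 0, 0], [-20, -16, -12, 0, 0, 0], [-20, -16, -12, 0, 0, 0]]]}}

```text
time: 26.93
ee_pos: [0.4954, -0.3262, 0.1917]
eef_rot: [0.707, 0.705, -0.035, 0.036]
ft_force: [0.4, 1.4, 0.4]
width: 0.0872
grip_force: 0.0
```

```bash
python3 - <<'E'
from h import *
s=r.camera('side')[:,:,::-1];t=r.camera('top')[:,:,::-1]
a=cv2.resize(s[110:290,300:460],None,fx=3,fy=3);b=cv2.resize(t[90:170,170:360],None,fx=1.68*1.0,fy=1.68)
o=np.zeros((540,800,3),np.uint8);o[:,:480]=a;o[:b.shape[0],480:480+b.shape[1]]=b[:,:320]
cv2.imwrite('pics/f.png',o)
E
```

```text
(no output)
```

View pics/f.png

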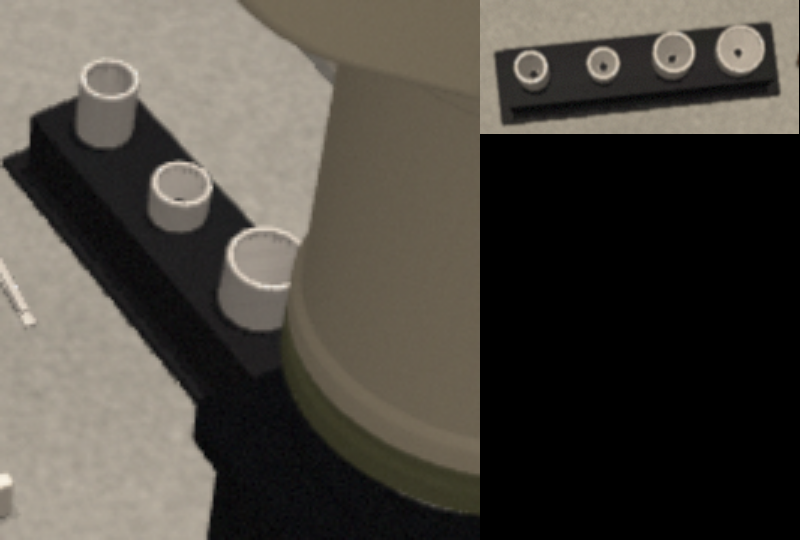

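All four stand in the rack: tall (531,70), slim (603,64), stout (673,54) and wide (740,50) in the top crop. I'll check the numbers.

```bash
python3 - <<'E'
from h import *
f=lambda a,b:np.array([170+(a-480+.5)/1.68-.5,90+(b+.5)/1.68-.5])
H=[(.6377,.0735),(.6438,.0039),(.6498,-.0659),(.6559,-.1356)]
for n,rim,tip,z,h in(('tall',(531,70),(534,74),.086,H[0]),('slim',(603,64),(603,66),.07,H[1]),('stout',(673,54),(672,58),.082,H[2]),('wide',(740,50),(738,52),.07,H[3])):
    print(n,np.round((ray('top',f(*rim),z)[:2]-h)*1000,1),np.round((ray('top',f(*tip),.02)[:2]-h)*1000,1))
E
```

```text
tall [-3.8  1.5] [6.6 4.2]
slim [-1.7  1.4] [7.5 1.7]
stout [-1.9  2.3] [ 8.6 -1.3]
wide [-2.4  3.9] [ 7.5 -1.7]
```

Call:
{"fn": "carry_out", "kwargs": {"steps": [[[-4, -3, 0, 0, 0, 0], [-8, -6, 0, 0, 0, 0], [-12, -10, 0, 0, 0, 0], [-16, -14, 0, 0, 0, 0], [-20, -18, 0, 0, 0, 0], [-24, -21, 0, 0, 0, 0], [-26, -24, 0, 0, 0, 0], [-26, -26, 0, 0, 0, 0], [-26, -26, 0, 0, 0, 0], [-26, -26, 0, 0, 0, 0], [-26, -26, 0, 0, 0, 0]]]}}

```text
time: 27.95
ee_pos: [0.2352, -0.5841, 0.2166]
eef_rot: [0.707, 0.705, -0.035, 0.035]
ft_force: [1.1, 0.7, -1.0]
width: 0.0867
grip_force: 0.0
```

```bash
python3 - <<'E'
from h import *
s=r.camera('side')[:,:,::-1];t=r.camera('top')[:,:,::-1];print(r.read_state()['ee_pos'])
a=cv2.resize(s[130:280,310:450],None,fx=3.5,fy=3.5,interpolation=cv2.INTER_CUBIC);b=cv2.resize(t[95:145,265:345],None,fx=3.75,fy=3.75,interpolation=cv2.INTER_CUBIC)
o=np.zeros((525,800,3),np.uint8);o[:,:490]=a;o[:b.shape[0],490:490+b.shape[1]]=b
cv2.imwrite('pics/f2.png',o)
E
```

```text
[ 0.23843611 -0.58235624  0.21662354]
```

View pics/f2.png

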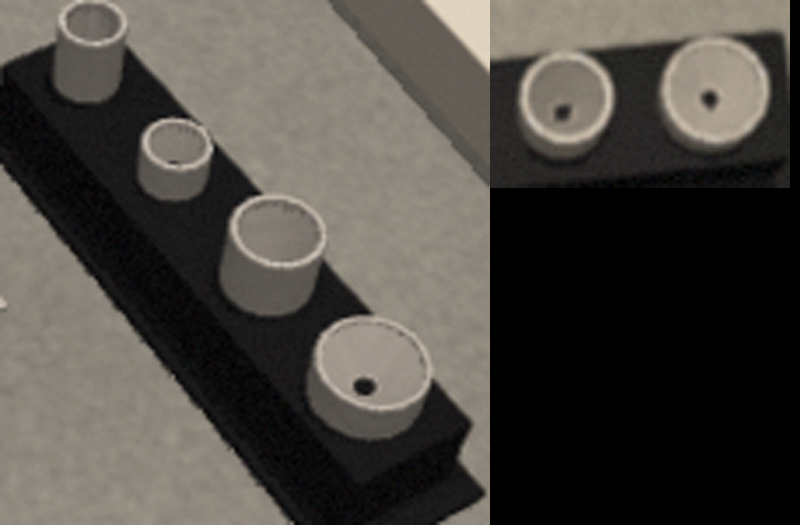

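All four stand flat and upright: tall, slim, stout and wide, with the wide rim at (373,362). They are within about 4 mm of their hole centres and clear of the arm. I'm handing in.

```bash
python3 -c "
from bench import r
print(r.close_job())"
```

```text
the job is handed in; nothing more can be done
None
```

I handed the job in at about 28 s of the 88 s: all four specula stand upright and released in the black rack in mirrored order (from the left: tall, slim, stout, wide), each within about 4 mm of its hole centre; the verdict was not shown.

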